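# Load and tighten the small cheese press

### The job

Set the small wooden pressing lid squarely into the cheese mould on the press's pulled-out tray, lowering it gently onto the fresh wheel and letting go, then slide the tray fully home under the screw. Then take hold of the T-handle and turn it clockwise until the screw's foot bears on the lid's block and the resistance rises to a firm hold, without forcing it and crushing the wheel, and let go. Leave the big lid and the other things on the bench where they are.

Things in the scene. Friction and masses are not known exactly. Their poses are not given: they have to be found in the camera images.
- press: bench screw press, fixed. Beech base board, top 30 mm up, from 165 mm in front of the screw's axis to 80 mm behind it; two 22 mm columns at y = +92 and -92 mm; steel crosshead 36 mm deep, 226 mm wide, 172 to 206 mm up (brass nut to 216 mm). Origin on the table right under the screw's axis, z up, x from its open front to its back.
- tray (a joint): how far the steel drip tray is pulled out of the press, in m: 0 = fully home against its stop, the mould's axis under the screw; about 0.11 at the start. It pulls out along the press's -x, straight, between guide rails; 3 to 5 N moves it. The mould is fixed on it.
- tray_grip (a point): middle of the top edge of the tray's upright steel grip, 85 mm above the table. The grip is 30 mm wide (along the press's y), 10 mm thick (along x) and 52 mm tall, 105 mm in front of the mould's axis; pinch it across its width or push it, from above. Axes as the press.
- mould_rim (a point): centre of the open mouth of the white round mould on the tray, 105 mm above the table. Bore 102 mm, wall 4 mm (117 mm over the rim's bead). Axes as the press.
- wheel: the fresh cream-coloured cheese wheel in the mould, 101 mm across. Origin at the centre of its flat top, 12 mm below the mould's rim. Firm: it gives about 1 mm per 200 N.
- lid: the small pressing lid, loose: round beech plate 96 mm across, 16 mm thick, with a square wooden block 38 x 38 x 34 mm tall centred on top (50 mm tall in all, about 0.16 kg); grasp it by the block. Origin at the centre of its underside, z up, x and y along the block's sides. Seated on the wheel, the plate's top stands about 4 mm above the mould's rim.
- handle: the T-bar on top of the press's screw. Origin at its centre, on the screw's axis, 256 to 267 mm above the table; y along the bar, z up. The bar is round, 16 mm thick, 121 mm long over its ball ends, on a 14 mm neck bare for 36 mm below its centre. Clockwise seen from above lowers it, 10 mm a turn (1.6 mm per rad): a hand that holds it must sink with it.
- screw: the screw, origin as the handle. Its foot, 24 mm across, hangs 116 to 120 mm below (set on a thread, never the same), at the start 2 to 7 mm above where the lid's block comes. Turning it free takes 0.15 N m. Once it bears, each 0.1 rad adds some 27 N and 0.11 N m: 0.2 N m above the free torque holds (40 N), 0.3 is right, 0.5 is near crushing (140 N). It stays put when let go.
- big_lid: a bystander: a bigger pressing lid of the same make for another mould, plate 132 mm across, same block. Too big for this mould. Origin at the centre of its underside.
- tomme: a bystander: a grey ripened cheese wheel 170 mm across, 55 mm tall, on a straw mat. Origin at the centre of its underside.
- empty_mould: a bystander: an empty white mould, 110 mm across, 70 mm tall. Origin at the centre of its underside.
- brush: a bystander: a rind brush with a wooden handle, about 200 mm long, lying on the bench.
- salt_jar: a bystander: a glass jar 70 mm across, 110 mm tall. Origin at the centre of its underside.
- trier: a bystander: a cheese trier, a steel borer with a wooden cross handle, 150 mm long, lying on the bench.
Mind the look-alikes: they are no part of the job. Leave any pink look-alike of the lid alone.

How it is judged (in metres and radians):
On the way, in this order (a step that is already met when the one before it is completed fails the run):
1. the small lid lies level in the mould on the wheel, let go (horizontal distance between lid and mould_rim below 0.005 m and z of lid in the frame of mould_rim below -0.009 m and angle between lid's own z axis and vertical below 0.05 rad and contact force between the fingers and lid below 0.1 N), for 0.2 s.
2. the tray is fully home with the lid seated (horizontal distance between lid and mould_rim below 0.005 m and z of lid in the frame of mould_rim below -0.009 m and angle between lid's own z axis and vertical below 0.05 rad and value of joint tray below 0.004 m), for 0.2 s.
3. the screw's foot bears on the lid with more than 40 N (all of step 2 and contact force between screw and lid above 40 N), for 0.2 s.
At the end, for the whole second after the job is handed in: The small lid lies level (within 0.05 rad) in the mould on the wheel, its underside more than 9 mm below the rim and within 5 mm of the axis; the tray is home within 4 mm; and the screw, let go, presses on the lid with 40 to 140 N (all of step 3 and contact force between screw and lid below 140 N and linear speed of lid below 0.01 m/s); the robot touches nothing.
It fails at once if the screw is overtightened: more than 140 N on the lid (contact force between screw and lid above 140 N).
It fails at once if the lid is dropped or rammed onto the fresh wheel (over 60 N between them while the tray is out) (value of joint tray above 0.05 m and contact force between lid and wheel above 60 N).
It fails at once if a bystander is moved by more than 40 mm (distance of any of big_lid, tomme, empty_mould, brush, salt_jar, trier from where it was at the start of the episode above 0.04 m).
It also fails if it takes over 72 s, if anything falls off the work surface, if the arm or the gripper's body presses on something with over 40 N, if the wrist force passes 120 N, or if a joint passes its speed limit or range.

### The arm

A 7-joint arm with a two-finger parallel gripper is mounted at the origin on the work surface. World frame = base frame: x ahead of the robot, y to its left, z up, the work surface at z = 0. Lengths are in mm, angles in rad, forces in N, time in s.
With the tool pointing down it reaches from about 425 to 1025 mm from the base axis. Payload 9.4 kg.
Tool frame: the origin (TCP) lies at the centre of the arm's flange, where the gripper is bolted on; the fingertips stand 186 mm ahead of it and the grasp point (between the pads) lies 167 mm ahead of it; z points along the fingers, y is the line along which they close (so a half turn about z gives the same grasp; the last joint's range is limited). The gripper opens to 93 mm and grips with 3 to 60 N. Pads are 15 mm wide; open, the fingers measure 128 mm over their backs; the gripper's body (75 mm by 188 mm) begins 65 mm behind the grasp point.
Start: joints at [1.107, 0.599, -0.003, 1.599, 0.002, 0.943, -0.08], TCP at [273.488, -671.438, 404.718] pointing down, gripper open.
Joint ranges: [-2.57, 2.57], [-0.35, 1.97], [-1.29, 1.29], [0.11, 2.56], [-1.05, 4.19], [0.11, 1.86], [-2.63, 2.63]. Speed limits (rad/s): [2.22, 2.22, 3.01, 3.01, 3.14, 3.14, 3.14].

### API

Orientations are given as a rotation vector (axis times angle).
In Python, from rig import state, capture, camera_params, close_job, regions_of, mark_of gives the robot as it stands.
- The arm moves only by the tool servo_tool, never from a script. Its arguments are lists of equal length, an entry for each row: "hand": the opening, from -1 (shut) to 1 (fully open); "translation": the shift along the tool's x, y, z in units of 25 mm (1.0 is 25 mm), a list of three; "spin": the turn about the tool's z in units of 5 degrees (1.0 is 5 degrees). In form: {"hand": [hand, ...], "translation": [[dx, dy, dz], ...], "spin": [spin, ...]}. A call has 1 to 12 rows; each row is the pose to reach, as a shift and turn from the pose commanded when the call began, along the tool's axes at that moment; what a row does not reach only later rows make up. A row lasts 1/12 s, in which the tool goes at most 41.7 mm and 7.16 degrees, less where a joint would pass 70% of its speed; a pose out of reach is approached as far as the arm can. A call with a gripper value outside its range is refused whole. The fingers move at their own pace and stop on an object; "newtons" is the grip in N (left out, the last holds). Time passes only in rows, so rows that repeat a pose let the fingers close. It gives the time, the measured TCP pose, the force, the opening and the grip force at its end, in the units of the state.
- state(): the state, without advancing time (a new reading comes with each control period).
- capture(name): name is "scene" or "side" or "wrist"; returns the picture (420x560x3 uint8, red, green, blue); there is no depth.
- camera_params(name): a dict with "vertical_fov" (degrees; the focal length in pixels is half the picture's height over the tangent of half this angle, whatever the lens; pixels are square), "cx", "cy" (the principal point, pixels), "world_to_cam" (4x4, takes a point from world to camera coordinates). Camera axes: x right, y up, looking along -z (the intrinsics and any distortion apply to the point x, -y, -z); pixel columns grow to the right and rows downward; lengths in mm; the calibration is good to about 2 mm. A picture is of the moment at which its call begins: read the wrist's pose just before it. camera_params takes no time and is no camera call; for the wrist camera it gives the pose at the moment of the call.
- close_job(): hands the job in; it is judged then, once.
Trained networks look in the newest picture that a camera, given by its name, has taken for a name from the list of things; names that differ only in an ending like _2 or _b are one class to them, and where a whole thing is asked for, a point or a joint stands for the part that bears it (a point fixed in the world has none). Each returns a list of dicts, best first, with "p" (0 to 1); they miss things now and then, are a little off and sometimes report something else, mostly with a low value. They report only what shows in the picture. A call takes as long as a camera call. They do not tell look-alikes from the thing itself.
- regions_of(target, camera): "region" (420x560 bool, what is visible of it).
- mark_of(target, camera): "point" ([x, y, z] in mm, in world coordinates, good to about 4 mm: a listed point, or the origin of a listed thing).
The state is a dict: "t": time; "qpos": joint angles; "joint_velocities": joint speeds; "joint_torque": joint torques, N m; "position": TCP position; "tool_rot": TCP orientation; "force": force on the tool from outside, world axes, zero at the start; "ft_torque": the same for the moment, N m; "finger_gap": opening from 0.0 (shut) to 1.0 (fully open); "finger_force": force on a finger pad.
Only numpy, scipy, OpenCV 4.12 (cv2) and the standard library are available. Lean on these libraries where they do the work, as an engineer would, in place of code of your own. Each camera call takes 0.05 s, during which the arm holds its last target. There are 200 camera calls.

## Working session

There is one attempt and no reset: what is moved stays moved. The work goes in short steps, Python scripts to look and compute and a tool call to move; the robot and the scene stay as the last step left them, time stands still between calls to the robot, and variables do not carry over. Pictures are saved under pics/ and viewed, at most 10 in all, crops included, and the job is handed in when it is done.

Besides the shell and the picture viewer there is one more tool, called after ">>>" by a JSON object that holds its "api" and its "payload". servo_tool: Moves the arm, as the interface text tells. Its arguments: {"type":"object","properties":{"hand":{"type":"array"},"translation":{"type":"array"},"spin":{"type":"array"},"newtons":{"type":"number"}},"required":["hand","translation","spin"]}

```bash
mkdir -p pics; ls; python3 - <<'E'
from rig import *
import cv2,numpy as np
s=state();print({k:np.round(v,3).tolist() for k,v in s.items()})
ims=[]
for c in("scene","side","wrist"):
    im=capture(c);ims.append(im)
    p=camera_params(c);print(c,p['vertical_fov'],p['cx'],p['cy'],np.round(np.linalg.inv(p['world_to_cam']),2).tolist(), [k for k in p])
    for t in("press","tray_grip","mould_rim","lid","handle","big_lid"):
        print(c,t,[(np.round(d['point'],1).tolist(),round(d['p'],2)) for d in mark_of(t,c)][:3])
for c,im in zip(("scene","side","wrist"),ims): cv2.imwrite(f'pics/{c}0.png',im[:,:,::-1])
print(state()['t'])
E
```

```text
pics
{'t': 0.0, 'qpos': [1.107, 0.6, -0.003, 1.6, 0.002, 0.943, -0.08], 'joint_velocities': [0.0, 0.0, 0.001, -0.0, -0.001, 0.0, -0.001], 'joint_torque': [0.0, -76.507, 1.497, -25.236, -0.052, 0.017, 0.0], 'position': [273.407, -671.257, 403.894], 'tool_rot': [-3.082, -0.604, 0.001], 'force': [-0.516, 0.599, -0.022], 'ft_torque': [0.014, 0.02, 0.037], 'finger_force': 0.0, 'finger_gap': 1.0}
scene 54.950510352923324 283.7800742684762 208.55637567312573 [[-0.33, -0.75, 0.57, 1277.27], [0.95, -0.27, 0.18, 267.17], [0.02, 0.6, 0.8, 1222.04], [0.0, 0.0, 0.0, 1.0]] ['vertical_fov', 'cx', 'cy', 'world_to_cam']
scene press [([673.2, 50.7, -1.8], 0.79), ([564.1, 42.1, 102.7], 0.69)]
scene tray_grip [([457.3, 35.3, 88.3], 0.71), ([587.5, 515.7, -2.1], 0.33)]
scene mould_rim [([564.1, 42.7, 104.3], 0.7)]
scene lid [([373.1, 420.9, -2.6], 0.82), ([369.1, 278.9, 0.8], 0.72), ([510.0, 313.9, 4.0], 0.66)]
scene handle [([673.4, 49.7, 263.0], 0.62), ([587.1, 516.1, -0.5], 0.61)]
scene big_lid [([563.5, 42.3, 104.1], 0.7), ([473.9, -341.1, 0.4], 0.65), ([509.5, 313.7, 5.9], 0.21)]
side 51.96052919819
[... 163 characters left out ...]
ov', 'cx', 'cy', 'world_to_cam']
side press [([673.2, 48.7, -3.8], 0.79), ([672.6, -341.0, -0.2], 0.66)]
side tray_grip [([460.0, 43.0, 86.9], 0.88)]
side mould_rim [([565.9, 46.4, 108.1], 0.87)]
side lid [([373.6, 421.3, 0.1], 0.95), ([366.5, 281.5, -3.3], 0.74), ([507.0, 317.1, 0.9], 0.67)]
side handle [([674.9, 49.1, 266.1], 0.55)]
side big_lid [([473.9, -340.5, -1.0], 0.87)]
wrist 70.09458108773526 281.4862084127593 213.88508650398566 [[0.38, 0.89, 0.26, 346.14], [-0.93, 0.36, 0.11, -641.53], [-0.0, -0.28, 0.96, 384.4], [0.0, 0.0, 0.0, 1.0]] ['vertical_fov', 'cx', 'cy', 'world_to_cam']
wrist press []
wrist tray_grip []
wrist mould_rim []
wrist lid []
wrist handle []
wrist big_lid []
1.05
```

View pics/scene0.png

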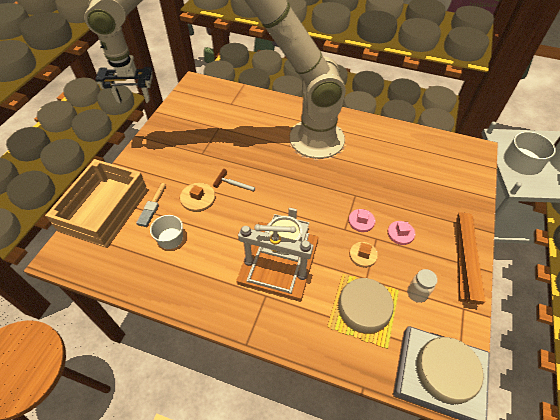

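View pics/side0.png

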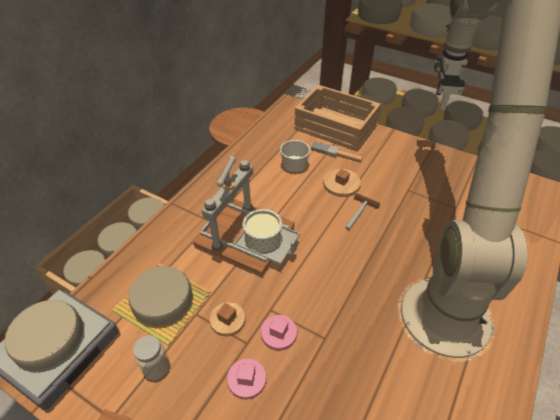

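The scene picture shows the small beech lid at about (363,254), and at (227,318) in the side view. The two pink look-alikes are at (361,219) and (401,231), and the mould on its pulled-out tray is at about (287,232). I'll write a helper and move above the lid with the tool's y axis along the press's y.

```bash
cat > h.py <<'E'
from rig import *
import numpy as np, cv2
from scipy.spatial.transform import Rotation as Ro
def pose():
    s=state(); return np.array(s['position']),Ro.from_rotvec(s['tool_rot']).as_matrix(),s
def yawy(R): return np.degrees(np.arctan2(R[1,1],R[0,1]))
def to(target,yaw):
    """units from the present pose to world TCP target with tool y at yaw (deg)"""
    p,R,s=pose(); d=R.T@(np.array(target)-p)/25
    dy=(yaw-yawy(R)+180)%360-180
    print('t',round(s['t'],2),'p',p.round(1),'yaw',yawy(R).round(2),'j7',round(s['qpos'][6],2),'->',d.round(3).tolist(),'spin',round(-dy/5,3),'tilt',R[:,2].round(4))
def pix(P,cam):
    c=camera_params(cam);q=np.c_[np.atleast_2d(P),np.ones(len(np.atleast_2d(P)))]@np.array(c['world_to_cam']).T
    f=210/np.tan(np.radians(c['vertical_fov'])/2)
    return np.c_[c['cx']+f*q[:,0]/-q[:,2],c['cy']-f*q[:,1]/-q[:,2]]
def plane(uv,cam,z):
    c=camera_params(cam);M=np.linalg.inv(c['world_to_cam']);f=210/np.tan(np.radians(c['vertical_fov'])/2)
    uv=np.atleast_2d(uv);d=np.c_[(uv[:,0]-c['cx'])/f,-(uv[:,1]-c['cy'])/f,-np.ones(len(uv))]@M[:3,:3].T
    return M[:3,3]+d*((z-M[2,3])/d[:,2])[:,None]
def marks(cam,*names):
    for n in names: print(cam,n,[(np.round(d['point'],1).tolist(),round(d['p'],2)) for d in mark_of(n,cam)][:4])
E
python3 -c "
from h import *
to([480,-200,460],93);to([508,315,400],93)"
```

```text
t 1.05 p [ 273.5 -671.5  404.7] yaw -67.84 j7 -0.08 -> [14.765, -14.349, -2.213] spin -32.168 tilt [-1.e-04 -0.e+00 -1.e+00]
t 1.05 p [ 273.5 -671.5  404.7] yaw -67.84 j7 -0.08 -> [23.573, -33.005, 0.186] spin -32.168 tilt [-1.e-04 -0.e+00 -1.e+00]
```

>>> {"api": "servo_tool", "payload": {"hand": [1,1,1,1,1,1,1,1,1,1,1,1], "translation": [[14.8,-14.3,-2.2],[14.8,-14.3,-2.2],[14.8,-14.3,-2.2],[14.8,-14.3,-2.2],[14.8,-14.3,-2.2],[14.8,-14.3,-2.2],[14.8,-14.3,-2.2],[14.8,-14.3,-2.2],[14.8,-14.3,-2.2],[14.8,-14.3,-2.2],[14.8,-14.3,-2.2],[14.8,-14.3,-2.2]], "spin": [-17,-17,-17,-17,-17,-17,-17,-17,-17,-17,-17,-17]}}

```text
t: 2.05
position: [474.6, -214.7, 458.5]
tool_rot: [1.857, 2.533, -0.0]
force: [1.2, 0.0, -0.2]
finger_gap: 0.999
finger_force: 0.0
```

```bash
python3 -c "
from h import *
to([508,315,400],93)"
```

```text
t 2.05 p [ 474.6 -214.7  458.5] yaw 17.51 j7 0.4 -> [19.808, 7.649, 2.325] spin -15.098 tilt [ 6.e-04 -7.e-04 -1.e+00]
```

>>> {"api": "servo_tool", "payload": {"hand": [1,1,1,1,1,1,1,1,1,1,1,1], "translation": [[19.8,7.6,2.3],[19.8,7.6,2.3],[19.8,7.6,2.3],[19.8,7.6,2.3],[19.8,7.6,2.3],[19.8,7.6,2.3],[19.8,7.6,2.3],[19.8,7.6,2.3],[19.8,7.6,2.3],[19.8,7.6,2.3],[19.8,7.6,2.3],[19.8,7.6,2.3]], "spin": [-15,-15,-15,-15,-15,-15,-15,-15,-15,-15,-15,-15]}}

```text
t: 3.05
position: [507.6, 281.1, 403.6]
tool_rot: [0.064, -3.141, 0.0]
force: [1.5, -0.2, -0.0]
finger_gap: 1.001
finger_force: 0.0
```

>>> {"api": "servo_tool", "payload": {"hand": [1,1], "translation": [[0,0,0],[0,0,0]], "spin": [0,0]}}

```text
t: 3.22
position: [506.8, 282.1, 403.6]
tool_rot: [0.066, -3.14, -0.002]
force: [0.2, 0.0, 0.2]
finger_gap: 1.001
finger_force: 0.0
```

```bash
python3 -c "
from h import *
to([508.5,315.5,300],93)
im=capture('wrist');cv2.imwrite('pics/w1.png',im[:,:,::-1])
marks('wrist','lid')
for r in regions_of('lid','wrist')[:3]:
    m=r['region'];print(r['p'],m.sum(),np.argwhere(m).mean(0),np.argwhere(m).min(0),np.argwhere(m).max(0))
"
```

```text
t 3.22 p [506.8 282.1 403.6] yaw 92.42 j7 0.5 -> [-0.128, 1.327, 4.147] spin -0.117 tilt [-8.0e-04  1.2e-03 -1.0e+00]
wrist lid [([508.8, 315.8, 0.1], 0.78), ([373.1, 424.6, 4.0], 0.78)]
0.94 6288 [ 78.93590967 410.45133588] [ 33 367] [124 454]
0.79 4632 [191.10405872 307.20379965] [153 269] [229 345]
0.73 6232 [ 67.76010911 282.72015404] [ 22 241] [114 325]
```

View pics/w1.png

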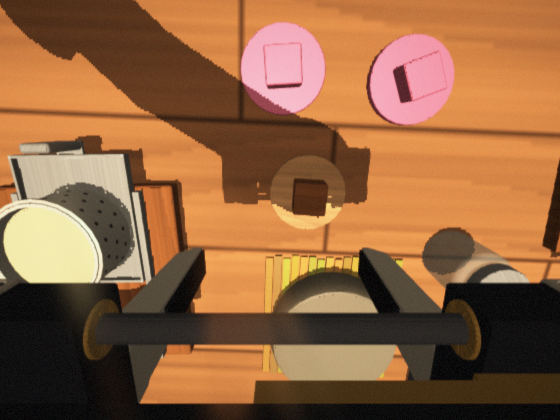

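```bash
python3 -c "
from h import *
im=cv2.imread('pics/w1.png')[:,:,::-1].astype(int)
c=im[160:225,270:345];
ii=(im[...,0]<75); m=np.zeros(ii.shape,np.uint8); m[170:220,285:335]=ii[170:220,285:335]
n,l,st,ce=cv2.connectedComponentsWithStats(m);k=1+st[1:,4].argmax();print(st[k],ce[k])
pts=np.argwhere(l==k)[:,::-1].astype(np.float32)
r=cv2.minAreaRect(pts);print(r)
print(im[175:216:4,286:332:5,0])
b=cv2.boxPoints(r);print(b.round(1));w=plane(b,'wrist',50);print(w.round(1),w.mean(0))
e=np.diff(np.r_[w,w[:1]],axis=0);print(np.linalg.norm(e,axis=1).round(1),np.degrees(np.arctan2(e[:,1],e[:,0])).round(1))
q=plane([307.2,191.1],'wrist',8);print('lid ctr',q)
print(pix([[508.5,315.5,50],[508.5,315.5,0],[508.5,315.5,16]],'wrist'))
"
```

```text
[292 179  35  31 193] [304.81865285 185.99481865]
((302.3269958496094, 187.691650390625), (22.705047607421875, 42.197574615478516), 52.85331344604492)
[[128 119 118 114 111 112 116 122 119 118]
 [131 129  59  63  71  87  97  99 125 120]
 [128 125  69  76  67  60  59  56  93 124]
 [127 129  87  84  81  84  86  87  79 117]
 [131 135  92  92  91  90  93  87  86 134]
 [130 129  80  81  87  87  92  86  87 140]
 [136 129  81  82  87  81  83  80  81 124]
 [142 127  79  77  78  77  84  84 177 148]
 [125 117  79  79  80  79  78  80 239 225]
 [235 135  82  81  82  85  85  88 244 247]
 [247 246 230 227 206 115 103 112 246 248]]
[[278.7 191.4]
 [312.3 165.9]
 [326.  184. ]
 [292.4 209.5]]
[[500.4 274.5  50. ]
 [470.2 310.8  50. ]
 [489.9 327.6  50. ]
 [521.1 291.1  50. ]] [495.4167879  301.00807153  50.        ]
[47.2 25.9 48.  26.6] [ 129.7   40.4  -49.5 -141.4]
lid ctr [[507.72180963 310.8841329    8.        ]]
[[314.18150734 199.60955271]
 [310.19389864 190.52354475]
 [311.35910129 193.17852958]]
```

>>> {"api": "servo_tool", "payload": {"hand": [1,1,1,1,1,1], "translation": [[-0.1,1.24,4.1],[-0.1,1.24,4.1],[-0.1,1.24,4.1],[-0.1,1.24,4.1],[-0.1,1.24,4.1],[-0.1,1.24,4.1]], "spin": [0,0,0,0,0,0]}}

```text
t: 3.87
position: [509.5, 309.5, 302.9]
tool_rot: [-0.057, 3.14, 0.0]
force: [-0.5, 0.0, 0.7]
finger_gap: 1.0
finger_force: 0.0
```

```bash
python3 -c "
from h import *
to([508.5,313,300],93)
im=capture('wrist')
marks('wrist','lid')
for r in regions_of('lid','wrist')[:3]:
    m=r['region'];print(r['p'],m.sum(),np.argwhere(m).mean(0),np.argwhere(m).min(0),np.argwhere(m).max(0))
for P in ([508.5,313,0],[508.5,313,50]): print(pix(P,'wrist'))
cv2.imwrite('pics/w2.png',im[:,:,::-1])
np.save('w2.npy',im)
"
```

```text
t 3.87 p [509.5 309.5 302.9] yaw 92.07 j7 0.34 -> [0.034, 0.141, 0.117] spin -0.185 tilt [ 1.2e-03  2.0e-04 -1.0e+00]
wrist lid [([374.6, 424.2, 0.6], 0.85), ([506.8, 315.0, -1.8], 0.75), ([364.9, 278.3, -3.6], 0.63)]
0.88 10623 [ 47.10872635 249.29793844] [  0 189] [105 308]
0.68 11999 [ 55.58421535 428.52354363] [  0 367] [117 490]
[[284.21553958 208.13283569]]
[[284.83393896 224.41863358]]
```

View pics/w2.png

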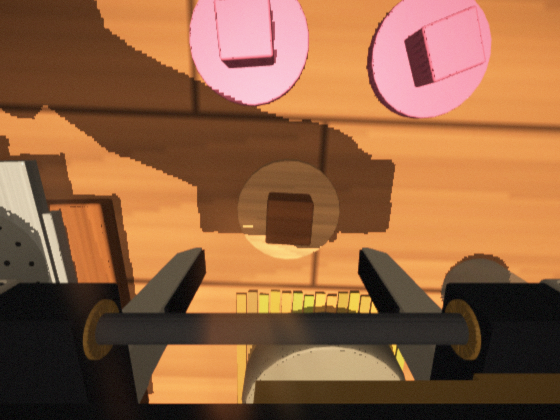

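The wrist view shows the small lid's plate centred near (288,210), with the block turned about 4–5° clockwise. It lies between the pads but about 3 mm to the right.

```bash
python3 -c "
from h import *
print(plane([[288.5,210],[290,219]],'wrist',16)[0],plane([290,219],'wrist',50))
to([507,316,206],87.5)"
```

```text
[505.72734718 316.70106528  16.        ] [[503.69429243 317.02621258  50.        ]]
t 4.02 p [509.5 309.8 303.3] yaw 92.08 j7 0.34 -> [0.099, 0.249, 3.892] spin 0.916 tilt [ 2.4e-03  9.0e-04 -1.0e+00]
```

>>> {"api": "servo_tool", "payload": {"hand": [1,1,1,1,1,1], "translation": [[0.14,0.25,2.8],[0.14,0.25,2.8],[0.14,0.25,2.8],[0.14,0.25,2.8],[0.14,0.25,2.8],[0.14,0.25,2.8]], "spin": [0.9,0.9,0.9,0.9,0.9,0.9]}}

```text
t: 4.52
position: [505.7, 316.7, 233.5]
tool_rot: [0.064, 3.139, 0.002]
force: [0.3, 0.1, 0.1]
finger_gap: 0.998
finger_force: 0.0
```

```bash
python3 -c "
from h import *
to([506,316.5,206],87.5)"
```

```text
t 4.52 p [505.7 316.7 233.5] yaw 87.65 j7 0.17 -> [-0.009, -0.01, 1.098] spin 0.03 tilt [ 0.0022  0.0014 -1.    ]
```

Good. Going down and closing.

>>> {"api": "servo_tool", "payload": {"hand": [1,1,1,1,-1,-1,-1,-1,-1,-1,-1,-1], "translation": [[0,0,1.1],[0,0,1.1],[0,0,1.1],[0,0,1.1],[0,0,1.1],[0,0,1.1],[0,0,1.1],[0,0,1.1],[0,0,1.1],[0,0,1.1],[0,0,1.1],[0,0,1.1]], "spin": [0,0,0,0,0,0,0,0,0,0,0,0], "newtons": 25}}

```text
t: 5.52
position: [505.1, 316.6, 203.9]
tool_rot: [-0.064, -3.141, 0.0]
force: [0.3, -0.5, -0.1]
finger_gap: 0.479
finger_force: 0.0
```

>>> {"api": "servo_tool", "payload": {"hand": [-1,-1,-1,-1], "translation": [[0,0,0],[0,0,0],[0,0,0],[0,0,0]], "spin": [0,0,0,0]}}

```text
t: 5.85
position: [505.1, 316.5, 203.9]
tool_rot: [-0.064, -3.141, 0.0]
force: [-0.0, -0.5, 0.4]
finger_gap: 0.409
finger_force: 24.9
```

>>> {"api": "servo_tool", "payload": {"hand": [-1,-1,-1,-1,-1,-1,-1,-1,-1,-1,-1,-1], "translation": [[0,0,-0.6],[0,0,-1.6],[0,0,-3.0],[-0.4,-2,-5],[-0.8,-3.4,-6],[-1.1,-5,-7],[-1.27,-6,-7.84],[-1.27,-6.6,-7.84],[-1.27,-6.6,-7.84],[-1.27,-6.6,-7.84],[-1.27,-6.6,-7.84],[-1.27,-6.6,-7.84]], "spin": [0,0,0,-0.5,-1,-1,-1,-1,-1,-1,-1,-1]}}

```text
t: 6.85
position: [529.7, 151.5, 399.5]
tool_rot: [0.076, -3.14, -0.001]
force: [-0.2, 0.5, -1.4]
finger_gap: 0.405
finger_force: 24.9
```

```bash
python3 -c "
from h import *
to([565,44.5,330],92.8)
im=capture('wrist');cv2.imwrite('pics/w3.png',im[:,:,::-1])
marks('wrist','mould_rim','lid','handle','tray_grip','press')
for r in regions_of('lid','wrist')[:3]:
    m=r['region'];print(r['p'],m.sum(),np.argwhere(m).mean(0),np.argwhere(m).min(0),np.argwhere(m).max(0))
for P in ([565,44.5,105],): print(pix(P,'wrist'))
for c in('scene','side'):
  capture(c);marks(c,'mould_rim','lid','tray_grip','press')
"
```

```text
t 6.85 p [529.7 151.5 399.5] yaw 92.76 j7 0.71 -> [-1.206, -4.345, 2.777] spin -0.007 tilt [-7.e-04  5.e-04 -1.e+00]
wrist mould_rim [([564.4, 39.5, 103.1], 0.79)]
wrist lid [([362.1, 277.4, -1.5], 0.83), ([533.8, 151.9, 190.1], 0.77), ([374.5, 425.8, 2.2], 0.55)]
wrist handle []
wrist tray_grip [([459.7, 36.1, 84.8], 0.88)]
wrist press [([668.2, 49.4, 2.4], 0.88)]
0.84 5966 [ 64.71404626 524.87378478] [ 15 483] [110 559]
0.75 12945 [244.70722287 281.45036694] [183 205] [311 359]
0.74 6854 [ 50.82710826 402.79428071] [  2 359] [ 99 447]
[[170.99727656 241.57716377]]
scene mould_rim [([564.3, 44.8, 102.1], 0.78)]
scene lid [([534.4, 149.4, 202.8], 0.95), ([368.3, 279.9, 2.9], 0.83), ([373.7, 424.5, -3.4], 0.8)]
scene tray_grip [([459.0, 37.6, 85.9], 0.96)]
scene press [([673.0, 52.4, -1.7], 0.8)]
side mould_rim [([559.5, -483.7, -4.3], 0.69), ([567.0, 47.0, 109.5], 0.63)]
side lid [([369.4, 279.3, -1.5], 0.9), ([534.5, 152.4, 196.8], 0.85), ([563.4, 41.8, 94.3], 0.71), ([373.5, 427.0, 2.0], 0.64)]
side tray_grip [([457.9, 41.9, 86.2], 0.81)]
side press [([672.9, 50.1, -1.6], 0.91)]
```

View pics/w3.png

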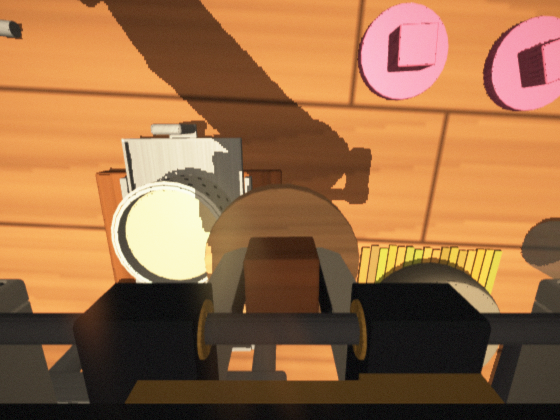

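```bash
python3 -c "
from h import *
a=np.linspace(0,2*np.pi,73)
def circ(x,y,z,r): return np.c_[x+r*np.cos(a),y+r*np.sin(a),0*a+z]
def bb(P): q=pix(P,'wrist');return q.min(0).round(1),q.max(0).round(1)
for dx in(0,2,4):
  print(dx,bb(circ(529.7+dx,151.5,195.6,48)),bb(circ(529.7+dx,151.5,211.6,48)))
im=cv2.imread('pics/w3.png')
for P in ((565,44.5),(565,42),(563,44)): print(P,bb(circ(*P,105,58.5)))
# lid plate front edge in the columns, rim's bounds
h=cv2.cvtColor(im,cv2.COLOR_BGR2HSV)
print('col282',h[175:240:3,262].tolist())
print('row235 sat',h[235,100:245:3].tolist())
"
```

```text
0 (array([210.4, 177.6]), array([355.3, 311.9])) (array([204.5, 182.3]), array([361.5, 326.4]))
2 (array([210.5, 180.8]), array([355. , 314.3])) (array([204.6, 185.7]), array([361.1, 329. ]))
4 (array([210.6, 183.9]), array([354.6, 316.7])) (array([204.7, 189.2]), array([360.7, 331.6]))
(565, 44.5) (array([111.7, 182.5]), array([231.6, 293.9]))
(565, 42) (array([109.1, 182.4]), array([229. , 293.8]))
(563, 44) (array([110.9, 180.4]), array([231. , 292.2]))
col282 [[12, 189, 89], [11, 182, 94], [12, 177, 92], [11, 183, 95], [13, 151, 91], [13, 151, 101], [14, 153, 147], [15, 158, 140], [14, 151, 140], [15, 150, 141], [14, 152, 138], [14, 155, 133], [14, 155, 133], [14, 155, 133], [14, 151, 135], [14, 151, 135], [14, 153, 135], [15, 156, 126], [14, 152, 126], [14, 152, 134], [14, 150, 143], [13, 160, 75]]
row235 sat [[16, 154, 248], [16, 154, 249], [13, 176, 225], [13, 184, 220], [23, 26, 251], [26, 20, 251], [21, 60, 135], [19, 63, 77], [20, 70, 80], [26, 73, 243], [28, 53, 252], [28, 53, 252], [28, 54, 251], [28, 50, 252], [28, 50, 252], [28, 49, 252], [28, 48, 252], [28, 46, 252], [28, 49, 252], [28, 51, 252], [28, 50, 252], [29, 45, 252], [29, 47, 252], [29, 45, 252], [29, 45, 252], [29, 46, 252], [29, 45, 252], [29, 41, 252], [29, 41, 252], [29, 40, 252], [29, 39, 252], [29, 43, 252], [29, 46, 252], [29, 39, 252], [29, 44, 252], [29, 41, 252], [29, 50, 249], [15, 143, 153], [16, 142, 158], [16, 147, 156], [17, 141, 159], [17, 140, 158], [16, 140, 158], [17, 140, 158], [17, 144, 154], [16, 140, 155], [16, 142, 151], [16, 148, 150], [14, 150, 148]]
```

```bash
python3 -c "
import cv2
im=cv2.imread('pics/w3.png')[120:300,90:370]
cv2.imwrite('pics/w3c.png',cv2.resize(im,None,fx=2.8,fy=2.8,interpolation=cv2.INTER_NEAREST))"
```

```text
(no output)
```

View pics/w3c.png

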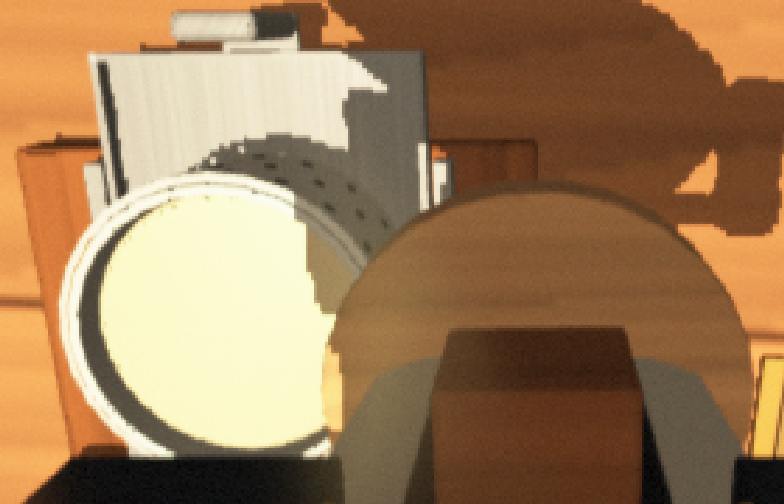

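The wrist view shows the rim's outer bead at left 111 and top 181, which puts the mouth at (564.2,44.3). The plate's front edge at row ~185–189 puts the lid 4 mm in +x of the TCP. I'll hover above the mould with that offset.

```bash
python3 -c "
from h import *
to([560.2,44.3,325],92.8)"
```

```text
t 7.7 p [530.1 150.3 400. ] yaw 92.65 j7 0.71 -> [-1.005, -4.291, 2.998] spin -0.029 tilt [-0. -0. -1.]
```

>>> {"api": "servo_tool", "payload": {"hand": [-1,-1,-1,-1,-1,-1,-1,-1,-1,-1], "translation": [[-0.5,-2,0.6],[-1,-3.4,1.2],[-1.0,-4.29,2],[-1.0,-4.29,2.6],[-1.0,-4.29,3.0],[-1.0,-4.29,3.0],[-1.0,-4.29,3.0],[-1.0,-4.29,3.0],[-1.0,-4.29,3.0],[-1.0,-4.29,3.0]], "spin": [0,0,0,0,0,0,0,0,0,0]}}

```text
t: 8.53
position: [560.2, 45.3, 325.9]
tool_rot: [-0.075, 3.139, 0.0]
force: [-0.7, 0.1, -1.5]
finger_gap: 0.411
finger_force: 24.9
```

```bash
python3 -c "
from h import *
to([560.2,44.3,325],92.8)
print(state()['force'])
for c in('scene','side'):
  im=capture(c);marks(c,'mould_rim','lid')
cv2.imwrite('pics/s4.png',cv2.resize(im[170:270,190:320],None,fx=5,fy=5)[:,:,::-1])
"
```

```text
t 8.53 p [560.2  45.3 325.9] yaw 92.73 j7 0.81 -> [0.001, -0.04, 0.036] spin -0.014 tilt [ 1.5e-03  2.0e-04 -1.0e+00]
[-0.71091466  0.1494034  -1.51616134]
scene mould_rim [([564.7, 42.2, 102.4], 0.67)]
scene lid [([369.9, 422.6, -2.9], 0.79), ([368.1, 279.9, 1.8], 0.73), ([565.6, 45.0, 128.2], 0.69)]
side mould_rim [([566.1, 48.4, 110.1], 0.92)]
side lid [([372.9, 424.9, -0.8], 0.72), ([564.5, 44.3, 123.6], 0.66), ([589.8, 517.7, -2.0], 0.25)]
```

View pics/s4.png

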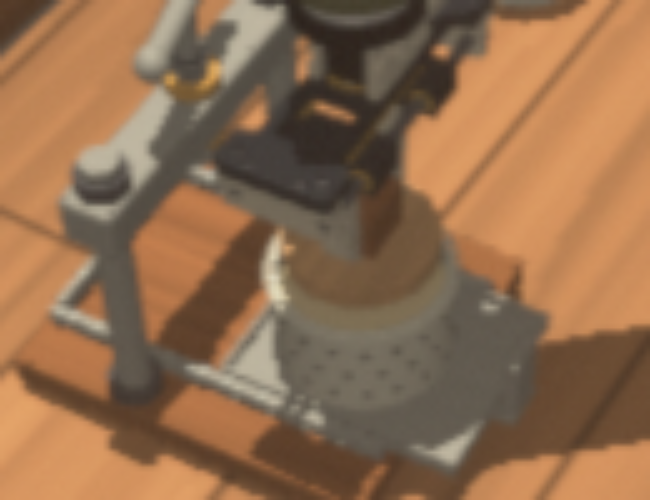

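The side view shows the lid hovering centred over the mould. I'll lower it slowly, correcting y by about 0.7 mm.

>>> {"api": "servo_tool", "payload": {"hand": [-1,-1,-1,-1,-1,-1,-1,-1,-1], "translation": [[0,-0.03,0.1],[0,-0.03,0.2],[0,-0.03,0.3],[0,-0.03,0.4],[0,-0.03,0.5],[0,-0.03,0.6],[0,-0.03,0.7],[0,-0.03,0.8],[0,-0.03,0.8]], "spin": [0,0,0,0,0,0,0,0,0]}}

```text
t: 9.58
position: [560.0, 43.6, 304.4]
tool_rot: [0.073, -3.14, 0.0]
force: [-0.0, -0.0, -2.0]
finger_gap: 0.409
finger_force: 24.9
```

>>> {"api": "servo_tool", "payload": {"hand": [-1,-1,-1,-1], "translation": [[0,0,0.1],[0,0,0.2],[0,0,0.24],[0,0,0.24]], "spin": [0,0,0,0]}}

```text
t: 9.92
position: [560.1, 43.6, 298.7]
tool_rot: [0.073, -3.14, 0.0]
force: [0.1, -0.3, -1.5]
finger_gap: 0.409
finger_force: 24.9
```

>>> {"api": "servo_tool", "payload": {"hand": [-1,-1,-1,-1], "translation": [[0,0,0.03],[0,0,0.06],[0,0,0.08],[0,0,0.08]], "spin": [0,0,0,0]}}

```text
t: 10.25
position: [560.1, 43.6, 296.9]
tool_rot: [0.073, -3.141, 0.0]
force: [-0.3, -0.8, -1.5]
finger_gap: 0.404
finger_force: 24.9
```

>>> {"api": "servo_tool", "payload": {"hand": [-1,-1,-1,-1], "translation": [[0,0,0.02],[0,0,0.04],[0,0,0.06],[0,0,0.06]], "spin": [0,0,0,0]}}

```text
t: 10.58
position: [560.4, 43.9, 296.7]
tool_rot: [-0.073, 3.139, -0.001]
force: [-1.9, -1.8, 12.6]
finger_gap: 0.407
finger_force: 24.9
```

Contact at 12.6 N, so it is seated. Releasing and rising.

>>> {"api": "servo_tool", "payload": {"hand": [0.1,0.3,0.5,0.8,0.8,0.8,0.8,0.8], "translation": [[0,0,-0.03],[0,0,-0.03],[0,0,-0.03],[0,0,-0.05],[0,0,-0.5],[0,0,-1.5],[0,0,-2.6],[0,0,-3.2]], "spin": [0,0,0,0,0,0,0,0]}}

```text
t: 11.25
position: [560.3, 44.3, 378.4]
tool_rot: [-0.074, 3.139, 0.001]
force: [1.0, 0.6, -1.0]
finger_gap: 0.887
finger_force: 0.0
```

```bash
python3 -c "
from h import *
im=capture('wrist');cv2.imwrite('pics/w5.png',im[:,:,::-1])
marks('wrist','mould_rim','lid','tray_grip')
im=capture('side');marks('side','mould_rim','lid','tray_grip')
to([458.5,39,270],92.8);print(state()['finger_gap'])
to([458.5,39,330],92.8)
"
```

```text
wrist mould_rim [([564.2, 44.2, 90.0], 0.3)]
wrist lid [([563.9, 43.6, 93.7], 0.75), ([365.3, 278.9, -1.5], 0.6)]
wrist tray_grip [([454.7, 39.1, 85.7], 0.87)]
side mould_rim [([563.3, 45.4, 107.0], 0.86), ([355.8, -298.2, 0.7], 0.63)]
side lid [([366.5, 276.2, -2.9], 0.83), ([562.8, 42.7, 93.6], 0.79), ([373.1, 425.6, -1.0], 0.55)]
side tray_grip [([461.1, 41.1, 87.5], 0.61)]
t 11.65 p [559.9  43.5 374.6] yaw 92.67 j7 0.88 -> [4.053, 0.008, 4.189] spin -0.026 tilt [-0.0017 -0.     -1.    ]
0.8982865455762602
t 11.65 p [559.9  43.5 374.6] yaw 92.67 j7 0.88 -> [4.057, 0.008, 1.789] spin -0.026 tilt [-0.0017 -0.     -1.    ]
```

View pics/w5.png

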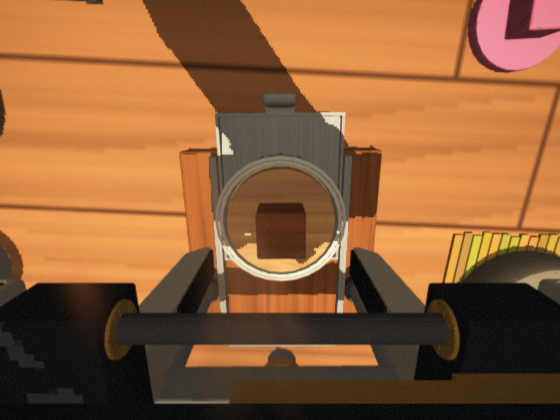

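The wrist view shows the lid concentric in the mould, rim centre about (281,217), and the tray grip at (280,103). Next I'll pinch the grip.

>>> {"api": "servo_tool", "payload": {"hand": [1,1,1,1,1,1,1,1,1,1,1,1], "translation": [[1.6,0,0],[3.2,0,0],[4.04,0,0.8],[4.04,0,2],[4.04,0,3.2],[4.04,0,4.2],[4.04,0,4.8],[4.04,0,5.1],[4.04,0,5.2],[4.04,0,5.2],[4.04,0,5.2],[4.04,0,5.2]], "spin": [0,0,0,0,0,0,0,0,0,0,0,0]}}

```text
t: 12.65
position: [459.5, 38.9, 246.2]
tool_rot: [-0.072, 3.139, 0.0]
force: [-0.0, -0.1, -0.4]
finger_gap: 0.997
finger_force: 0.0
```

>>> {"api": "servo_tool", "payload": {"hand": [-1,-1,-1,-1,-1,-1,-1,-1,-1,-1], "translation": [[0,0,0],[0,0,0],[0,0,0],[0,0,0],[0,0,0],[0,0,0],[0,0,0],[0,0,0],[0,0,0],[0,0,0]], "spin": [0,0,0,0,0,0,0,0,0,0], "newtons": 30}}

```text
t: 13.48
position: [459.2, 38.6, 245.4]
tool_rot: [0.073, -3.14, 0.002]
force: [3.3, -15.8, 0.8]
finger_gap: 0.332
finger_force: 7.9
```

```bash
python3 -c "
from h import *
p,R,s=pose();a=np.radians(2.75);d=108.5
to([p[0]+d*np.cos(a),p[1]+d*np.sin(a),p[2]],92.8);print(s['force'])
"
```

```text
t 13.48 p [459.2  38.6 245.4] yaw 92.66 j7 0.51 -> [-4.34, 0.007, -0.002] spin -0.029 tilt [-4.e-04 -1.e-03 -1.e+00]
[  3.30413496 -15.78600487   0.83599127]
```

>>> {"api": "servo_tool", "payload": {"hand": [-1,-1,-1,-1], "translation": [[0,-0.04,0],[0,-0.06,0],[0,-0.06,0],[0,-0.06,0]], "spin": [0,0,0,0]}}

```text
t: 13.82
position: [459.2, 37.7, 245.4]
tool_rot: [0.074, -3.14, -0.001]
force: [-1.0, 2.1, -2.0]
finger_gap: 0.322
finger_force: 30.0
```

>>> {"api": "servo_tool", "payload": {"hand": [-1,-1,-1,-1,-1,-1,-1,-1,-1,-1,-1,-1], "translation": [[-0.1,0,0],[-0.3,0,0],[-0.6,0,0],[-1,0,0],[-1.4,0,0],[-1.8,0,0],[-2.2,0,0],[-2.6,0,0],[-3,0,0],[-3.3,0,0],[-3.6,0,0],[-3.8,0,0]], "spin": [0,0,0,0,0,0,0,0,0,0,0,0]}}

```text
t: 14.82
position: [554.4, 42.8, 245.4]
tool_rot: [0.074, -3.14, -0.002]
force: [-3.2, 5.5, 2.0]
finger_gap: 0.322
finger_force: 30.0
```

>>> {"api": "servo_tool", "payload": {"hand": [-1,-1,-1,-1,-1,-1], "translation": [[-0.15,0,0],[-0.3,0,0],[-0.4,0,0],[-0.5,0,0],[-0.52,0,0],[-0.52,0,0]], "spin": [0,0,0,0,0,0]}}

```text
t: 15.32
position: [567.1, 43.4, 245.4]
tool_rot: [0.074, -3.14, -0.002]
force: [-2.0, 4.7, -1.0]
finger_gap: 0.32
finger_force: 30.0
```

>>> {"api": "servo_tool", "payload": {"hand": [-1,-1,-1,-1], "translation": [[-0.06,0,0],[-0.12,0,0],[-0.16,0,0],[-0.16,0,0]], "spin": [0,0,0,0]}}

```text
t: 15.65
position: [568.4, 43.8, 245.4]
tool_rot: [0.076, -3.135, 0.001]
force: [-14.6, 4.5, 12.0]
finger_gap: 0.324
finger_force: 30.0
```

>>> {"api": "servo_tool", "payload": {"hand": [1,1,1,1,1,1,1,1,1,1,1,1], "translation": [[0,0,0],[0,0,0],[0,0,0],[0,0,-0.5],[0,0,-1.5],[0,0,-3],[0,0,-4.5],[0,0,-6],[0,0,-7.5],[0,0,-9],[0,0,-9.6],[0,0,-9.6]], "spin": [0,0,0,0,0,0,0,0,0,0,0,0]}}

```text
t: 16.65
position: [571.5, 43.4, 490.6]
tool_rot: [-0.072, 3.134, 0.001]
force: [-0.4, 0.4, 0.5]
finger_gap: 0.997
finger_force: 0.0
```

```bash
python3 -c "
from h import *
to([674,49.7,490],92.8)
im=capture('wrist');cv2.imwrite('pics/w6.png',im[:,:,::-1])
marks('wrist','mould_rim','lid','handle','press','tray_grip')
for c in('scene','side'):
  im=capture(c);cv2.imwrite('pics/%s6.png'%c,im[:,:,::-1]);marks(c,'mould_rim','lid','handle','press','tray_grip')
  for r in regions_of('handle',c)[:1]:
    m=r['region'].astype(np.uint8);pts=np.argwhere(m)[:,::-1].astype(np.float32);rc=cv2.minAreaRect(pts);b=cv2.boxPoints(rc);print(r['p'],rc)
    w=plane(b,c,260);print(w.round(1).tolist(),w.mean(0).round(1));e=np.diff(np.r_[w,w[:1]],axis=0);print(np.linalg.norm(e,axis=1).round(1),np.degrees(np.arctan2(e[:,1],e[:,0])).round(1))
"
```

```text
t 16.65 p [571.5  43.4 490.6] yaw 92.64 j7 1.01 -> [-4.108, 0.064, 0.052] spin -0.032 tilt [ 6.9e-03  5.0e-04 -1.0e+00]
wrist mould_rim []
wrist lid [([361.6, 277.4, -2.1], 0.95), ([673.5, 50.3, 91.4], 0.84), ([674.5, 48.4, 266.2], 0.63)]
wrist handle [([677.7, 46.4, 265.2], 0.61)]
wrist press [([668.1, 51.4, 0.4], 0.85)]
wrist tray_grip [([563.9, 43.3, 82.5], 0.75), ([671.7, -347.3, -4.7], 0.51)]
scene mould_rim [([673.3, 48.8, 103.2], 0.6), ([473.7, -338.0, 0.9], 0.33)]
scene lid [([366.6, 278.8, 1.3], 0.84), ([373.1, 426.0, 0.0], 0.76), ([675.7, 51.2, 100.3], 0.55)]
scene handle [([675.0, 48.9, 262.3], 0.63), ([471.5, -337.7, -1.1], 0.17)]
scene press [([672.6, 51.4, -0.9], 0.74)]
scene tray_grip [([567.4, 43.2, 85.5], 0.82), ([698.9, 361.0, 6.7], 0.5)]
0.65 ((274.45184326171875, 230.23480224609375), (41.12302780151367, 11.551100730895996), 1.5911402702331543)
[[711.0, -0.8, 260.0], [673.8, -14.5, 260.0], [637.6, 98.6, 260.0], [675.6, 110.0, 260.0]] [674.5  48.3 260. ]
[ 39.6 118.7  39.6 116.3] [-159.8  107.8   16.7  -72.2]
side mould_rim [([673.5, 50.9, 108.5], 0.73)]
side lid [([372.2, 426.9, -0.2], 0.8), ([671.7, 48.5, 96.5], 0.56), ([587.8, 515.0, -0.9], 0.56), ([368.4, 279.1, -1.5], 0.55)]
side handle [([671.1, 50.9, 266.1], 0.52), ([672.8, 49.6, 92.3], 0.41)]
side press [([671.2, 50.3, 0.5], 0.63), ([588.8, 519.9, -2.5], 0.35), ([669.3, 49.6, 97.6], 0.19)]
side tray_grip [([568.4, 50.5, 86.3], 0.69)]
0.65 ((225.92056274414062, 176.23463439941406), (9.252963066101074, 23.312660217285156), 32.735225677490234)
[[669.5, 100.6, 260.0], [687.0, 16.5, 260.0], [655.8, 22.9, 260.0], [639.8, 105.8, 260.0]] [663.   61.4 260. ]
[85.9 31.9 84.4 30.1] [-78.2 168.3 100.9 -10. ]
```

View pics/scene6.png

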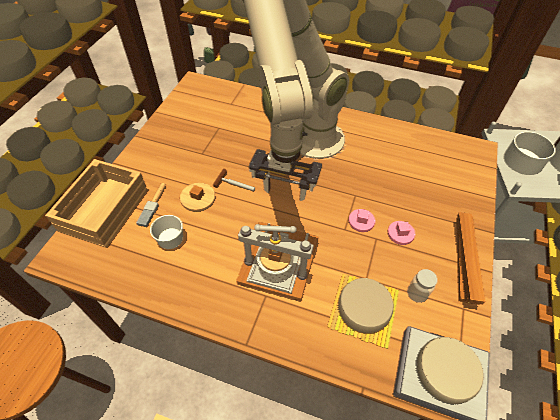

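>>> {"api": "servo_tool", "payload": {"hand": [1,1,1,1,1,1,1,1,1,1,1,1], "translation": [[-1.5,0.07,0],[-3,0.07,0],[-4.08,0.07,0],[-4.08,0.07,0],[-4.08,0.07,0],[-4.08,0.07,0],[-4.08,0.07,0],[-4.08,0.07,0],[-4.08,0.07,0],[-4.08,0.07,0],[-4.08,0.07,0],[-4.08,0.07,0]], "spin": [-1.4,-2.8,-4.2,-5.6,-7,-8.4,-9.8,-11.2,-12.6,-14,-15,-15]}}

```text
t: 18.65
position: [673.2, 48.8, 485.0]
tool_rot: [1.974, -2.444, -0.001]
force: [-0.2, -0.2, -0.3]
finger_gap: 0.996
finger_force: 0.0
```

```bash
python3 -c "
from h import *
to([673.3,50,490],197);print(np.round(state()['qpos'],2))
im=capture('wrist');cv2.imwrite('pics/w7.png',im[:,:,::-1])
marks('wrist','handle','press','lid')
c='wrist'
for r in regions_of('handle',c)[:2]:
    m=r['region'].astype(np.uint8);pts=np.argwhere(m)[:,::-1].astype(np.float32);rc=cv2.minAreaRect(pts);b=cv2.boxPoints(rc);print(r['p'],rc)
    w=plane(b,c,261);print(w.round(1).tolist(),w.mean(0).round(1));e=np.diff(np.r_[w,w[:1]],axis=0);print(np.linalg.norm(e,axis=1).round(1),np.degrees(np.arctan2(e[:,1],e[:,0])).round(1))
print(pix([[673.3,50,261],[673.3,50,216]],'wrist'))
"
```

```text
t 18.65 p [673.2  48.8 485. ] yaw 167.87 j7 2.15 -> [-0.049, 0.006, -0.201] spin -5.827 tilt [-7.e-04  5.e-04 -1.e+00]
[ 0.51  0.72 -1.18  1.59  0.68  1.3   2.15]
wrist handle [([674.9, 49.9, 264.2], 0.73), ([672.8, 52.5, 90.9], 0.63)]
wrist press []
wrist lid [([673.5, 48.3, 89.5], 0.87), ([367.5, 275.7, 0.2], 0.73)]
0.9 ((280.8056945800781, 236.7383270263672), (162.89427185058594, 30.016311645507812), 59.74356460571289)
[[699.0, -4.6, 261.0], [679.2, -10.7, 261.0], [643.1, 108.0, 261.0], [665.4, 117.0, 261.0]] [671.7  52.4 261. ]
[ 20.7 124.   24.  126.2] [-162.9  106.9   22.   -74.6]
[[280.75043813 239.24595712]
 [280.87616125 220.46639364]]
```

View pics/w7.png

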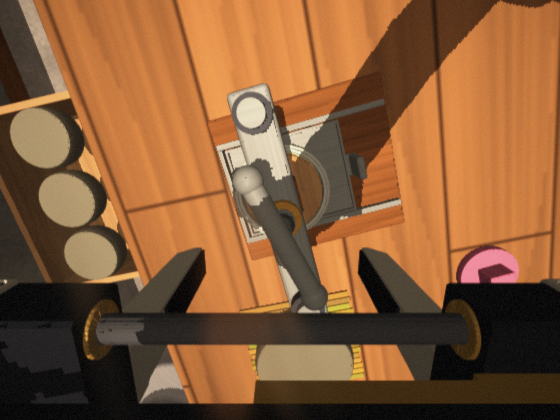

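The wrist view shows the T-bar with ball ends at (246,181) and (314,298). Its centre is about (280,239), which is right on the predicted axis, and it lies at about 106° in the world. I'll turn the tool clockwise so that y lies at about 16°, across the bar.

>>> {"api": "servo_tool", "payload": {"hand": [1,1,1,1,1,1,1,1,1,1,1,1], "translation": [[0,0,0],[0,0,0],[0,0,0],[0,0,0],[0,0,0],[0,0,0],[0,0,0],[0,0,0],[0,0,0],[0,0,0],[0,0,0],[0,0,0]], "spin": [17,17,17,17,17,17,17,17,17,17,17,17]}}

```text
t: 19.9
position: [672.8, 49.4, 485.8]
tool_rot: [0.213, 3.134, -0.0]
force: [-0.2, 0.8, -0.5]
finger_gap: 1.002
finger_force: 0.0
```

```bash
python3 -c "
from h import *
to([673.3,50,490],16);print(np.round(state()['qpos'],2))
"
```

```text
t 19.9 p [672.8  49.4 485.8] yaw 82.22 j7 0.87 -> [-0.015, 0.028, -0.166] spin 13.243 tilt [ 6.e-04 -2.e-04 -1.e+00]
[ 0.34  0.57 -0.81  1.6   0.44  1.16  0.87]
```

>>> {"api": "servo_tool", "payload": {"hand": [1,1,1,1,1,1,1,1,1,1,1,1], "translation": [[0,0,0],[0,0,0],[0,0,0],[0,0,0],[0,0,0],[0,0,0],[0,0,0],[0,0,0],[0,0,0],[0,0,0],[0,0,0],[0,0,0]], "spin": [13.2,13.2,13.2,13.2,13.2,13.2,13.2,13.2,13.2,13.2,13.2,13.2]}}

```text
t: 20.9
position: [672.9, 49.4, 485.6]
tool_rot: [1.872, 2.523, -0.0]
force: [0.4, -0.6, -0.6]
finger_gap: 1.001
finger_force: 0.0
```

```bash
python3 -c "
from h import *
to([673.3,50,430],16);print(np.round(state()['qpos'],2))
im=capture('wrist');marks('wrist','handle')
c='wrist'
for r in regions_of('handle',c)[:1]:
    m=r['region'].astype(np.uint8);pts=np.argwhere(m)[:,::-1].astype(np.float32);rc=cv2.minAreaRect(pts);b=cv2.boxPoints(rc);print(r['p'],rc)
    w=plane(b,c,263);print(w.mean(0).round(1));e=np.diff(np.r_[w,w[:1]],axis=0);print(np.linalg.norm(e,axis=1).round(1),np.degrees(np.arctan2(e[:,1],e[:,0])).round(1))
"
```

```text
t 20.9 p [672.9  49.4 485.6] yaw 16.86 j7 -0.12 -> [0.018, 0.022, 2.225] spin 0.173 tilt [ 3.e-04 -2.e-04 -1.e+00]
[ 0.17  0.51 -0.51  1.61  0.27  1.09 -0.12]
wrist handle [([677.9, 50.1, 266.3], 0.78)]
0.59 ((282.0, 233.0), (158.0, 30.0), 90.0)
[672.9  49.6 263. ]
[ 19.9 121.1  23.4 121.1] [  16.8  -72.4 -163.2  106. ]
```

Aligned and centred. Descending and closing on the bar.

>>> {"api": "servo_tool", "payload": {"hand": [1,1,1,1,1,-1,-1,-1,-1,-1,-1,-1], "translation": [[0,0.01,0.8],[0,0.01,1.6],[0,0.01,2.1],[0,0.01,2.2],[0,0.01,2.2],[0,0.01,2.2],[0,0.01,2.2],[0,0.01,2.2],[0,0.01,2.2],[0,0.01,2.2],[0,0.01,2.2],[0,0.01,2.2]], "spin": [0,0,0,0,0,0,0,0,0,0,0,0], "newtons": 50}}

```text
t: 22.05
position: [673.2, 49.2, 430.6]
tool_rot: [1.876, 2.52, 0.0]
force: [0.7, 0.0, 0.1]
finger_gap: 0.547
finger_force: 0.0
```

>>> {"api": "servo_tool", "payload": {"hand": [-1,-1,-1,-1,-1,-1,-1,-1], "translation": [[0,0,0],[0,0,0],[0,0,0],[0,0,0],[0,0,0],[0,0,0],[0,0,0],[0,0,0]], "spin": [0,0,0,0,0,0,0,0]}}

```text
t: 22.72
position: [672.8, 49.1, 430.3]
tool_rot: [-1.876, -2.519, 0.002]
force: [-4.5, -1.1, 2.4]
finger_gap: 0.157
finger_force: 50.0
```

```bash
cat > q.py <<'E'
from h import *
p,R,s=pose();print(round(s['t'],2),p.round(2),'yaw',yawy(R).round(2),'j',np.round(s['qpos'],2),'F',np.round(s['force'],1),'T',np.round(s['ft_torque'],3),'g',round(s['finger_gap'],3),round(s['finger_force'],1))
E
python3 q.py
```

```text
22.72 [672.85  49.11 430.35] yaw 16.66 j [ 0.16  0.56 -0.5   1.67  0.3   0.99 -0.15] F [-4.5 -1.1  2.4] T [-0.261  0.807 -0.033] g 0.157 50.0
```

>>> {"api": "servo_tool", "payload": {"hand": [-1,-1,-1,-1,-1,-1,-1,-1,-1,-1,-1,-1], "translation": [[0,0,0.005],[0,0,0.01],[0,0,0.016],[0,0,0.022],[0,0,0.028],[0,0,0.033],[0,0,0.039],[0,0,0.044],[0,0,0.05],[0,0,0.056],[0,0,0.061],[0,0,0.067]], "spin": [1,2,3,4,5,6,7,8,9,10,11,12]}}

```text
t: 23.72
position: [672.5, 49.2, 428.7]
tool_rot: [-2.887, -1.239, 0.003]
force: [-5.5, -1.7, 3.2]
finger_gap: 0.162
finger_force: 50.0
```

```bash
python3 q.py
```

```text
23.72 [672.5   49.21 428.67] yaw -43.56 j [-0.02  0.52 -0.22  1.69  0.13  0.95 -1.04] F [-5.5 -1.7  3.2] T [-0.17   1.3    0.136] g 0.162 50.0
```

>>> {"api": "servo_tool", "payload": {"hand": [-1,-1,-1,-1], "translation": [[0,0,0.005],[0,0,0.011],[0,0,0.016],[0,0,0.016]], "spin": [1,2,3,3]}}

```text
t: 24.05
position: [672.4, 49.3, 428.2]
tool_rot: [-3.025, -0.849, 0.004]
force: [-5.5, -0.9, 2.5]
finger_gap: 0.16
finger_force: 50.0
```

```bash
python3 q.py
```

```text
24.05 [672.45  49.31 428.23] yaw -58.63 j [-0.06  0.52 -0.14  1.69  0.09  0.94 -1.26] F [-5.5 -0.9  2.5] T [-0.225  1.297 -0.12 ] g 0.16 50.0
```

>>> {"api": "servo_tool", "payload": {"hand": [-1,-1,-1,-1], "translation": [[0,0,0.004],[0,0,0.008],[0,0,0.012],[0,0,0.016]], "spin": [0.75,1.5,2.25,3]}}

```text
t: 24.38
position: [672.4, 49.3, 427.8]
tool_rot: [-3.109, -0.451, 0.004]
force: [-6.4, -1.6, 3.7]
finger_gap: 0.157
finger_force: 50.0
```

```bash
python3 q.py
```

```text
24.38 [672.43  49.34 427.85] yaw -73.49 j [-0.11  0.52 -0.07  1.7   0.05  0.93 -1.48] F [-6.4 -1.6  3.7] T [0.008 1.369 0.155] g 0.157 50.0
```

>>> {"api": "servo_tool", "payload": {"hand": [-1,-1,-1,-1], "translation": [[0,0,0.004],[0,0,0.008],[0,0,0.012],[0,0,0.016]], "spin": [0.75,1.5,2.25,3]}}

```text
t: 24.72
position: [672.4, 49.4, 427.4]
tool_rot: [3.141, 0.042, -0.004]
force: [-5.5, 0.2, 2.9]
finger_gap: 0.155
finger_force: 50.0
```

```bash
python3 q.py
```

```text
24.72 [672.39  49.45 427.43] yaw -88.48 j [-0.16  0.52 -0.    1.7   0.    0.93 -1.7 ] F [-5.5  0.2  2.9] T [0.035 1.365 0.111] g 0.155 50.0
```

>>> {"api": "servo_tool", "payload": {"hand": [-1,-1,-1,-1], "translation": [[0,0,0.004],[0,0,0.008],[0,0,0.012],[0,0,0.016]], "spin": [0.75,1.5,2.25,3]}}

```text
t: 25.05
position: [672.4, 49.6, 427.1]
tool_rot: [3.12, -0.368, -0.004]
force: [-6.3, 0.3, 3.2]
finger_gap: 0.159
finger_force: 50.0
```

```bash
python3 q.py
```

```text
25.05 [672.39  49.58 427.05] yaw -103.47 j [-0.2   0.52  0.07  1.7  -0.04  0.93 -1.92] F [-6.3  0.3  3.2] T [0.149 1.361 0.181] g 0.159 50.0
```

>>> {"api": "servo_tool", "payload": {"hand": [-1,-1,-1,-1], "translation": [[0,0,0.004],[0,0,0.008],[0,0,0.012],[0,0,0.016]], "spin": [0.75,1.5,2.25,3]}}

```text
t: 25.38
position: [672.4, 49.7, 426.6]
tool_rot: [3.045, -0.772, -0.004]
force: [-5.6, 0.3, 2.7]
finger_gap: 0.158
finger_force: 50.0
```

```bash
python3 q.py
```

```text
25.38 [672.44  49.66 426.64] yaw -118.47 j [-0.25  0.52  0.14  1.71 -0.09  0.92 -2.14] F [-5.6  0.3  2.7] T [0.23  1.234 0.123] g 0.158 50.0
```

>>> {"api": "servo_tool", "payload": {"hand": [-1,-1,-1,-1], "translation": [[0,0,0.004],[0,0,0.008],[0,0,0.012],[0,0,0.016]], "spin": [0.75,1.5,2.25,3]}}

```text
t: 25.72
position: [672.5, 49.7, 426.2]
tool_rot: [2.918, -1.163, -0.004]
force: [-5.9, 0.7, 3.4]
finger_gap: 0.16
finger_force: 50.0
```

```bash
python3 q.py
```

```text
25.72 [672.5   49.73 426.19] yaw -133.46 j [-0.3   0.52  0.21  1.71 -0.13  0.92 -2.36] F [-5.9  0.7  3.4] T [0.298 1.191 0.153] g 0.16 50.0
```

Still turning free at −133°. Regrip: open, rise, turn back 180°, and come down again.

>>> {"api": "servo_tool", "payload": {"hand": [0.5,0.8,1,1,1,1,1,1,1,1,1,1], "translation": [[0,0,0],[0,0,0],[0,0,0],[0,0,0],[0,0,-0.6],[0,0,-1.4],[0,0,-1.8],[0,0,-1.8],[0,0,-1.8],[0,0,-1.8],[0,0,-1.8],[0,0,-1.8]], "spin": [0,0,0,0,0,0,0,-1.4,-2.8,-4.2,-5.6,-7]}}

```text
t: 26.72
position: [673.3, 49.2, 471.5]
tool_rot: [-3.134, 0.218, -0.001]
force: [1.2, 0.1, -0.3]
finger_gap: 0.965
finger_force: 0.0
```

>>> {"api": "servo_tool", "payload": {"hand": [1,1,1,1,1,1,1,1,1,1,1,1], "translation": [[0,0,0],[0,0,0],[0,0,0],[0,0,0],[0,0,0],[0,0,0],[0,0,0],[0,0,0],[0,0,0],[0,0,0],[0,0,0],[0,0,0]], "spin": [-16,-16,-16,-16,-16,-16,-16,-16,-16,-16,-16,-16]}}

```text
t: 27.72
position: [673.4, 48.8, 471.3]
tool_rot: [-2.542, -1.847, -0.001]
force: [0.0, -0.1, -0.7]
finger_gap: 1.002
finger_force: 0.0
```

>>> {"api": "servo_tool", "payload": {"hand": [1,1,1,1,1,1,1,1,1,1,1,1], "translation": [[0,0,0],[0,0,0],[0,0,0],[0,0,0],[0,0,0],[0,0,0],[0,0,0],[0,0,0],[0,0,0],[0,0,0],[0,0,0],[0,0,0]], "spin": [-13,-13,-13,-13,-13,-13,-13,-13,-13,-13,-13,-13]}}

```text
t: 28.72
position: [673.3, 49.1, 471.3]
tool_rot: [-1.168, -2.916, -0.0]
force: [0.6, -0.2, -0.2]
finger_gap: 1.003
finger_force: 0.0
```

```bash
python3 q.py; python3 -c "
from h import *
im=capture('wrist');marks('wrist','handle')
for r in regions_of('handle','wrist')[:1]:
    m=r['region'].astype(np.uint8);pts=np.argwhere(m)[:,::-1].astype(np.float32);rc=cv2.minAreaRect(pts);print(r['p'],rc)
    w=plane(cv2.boxPoints(rc),'wrist',259);print(w.mean(0).round(1))
to([672.8,49.5,426.2],46.5)
"
```

```text
28.72 [673.29  49.06 471.29] yaw 46.35 j [ 0.22  0.54 -0.59  1.62  0.33  1.08  0.35] F [ 0.6 -0.2 -0.2] T [ 0.014 -0.104  0.026] g 1.003 0.0
wrist handle [([675.7, 49.2, 261.6], 0.79)]
0.86 ((281.5, 233.0), (156.0, 31.0), 90.0)
[669.9  52.5 259. ]
t 28.87 p [673.2  49.4 471.4] yaw 46.52 j7 0.35 -> [0.016, -0.007, 1.809] spin 0.004 tilt [ 1.e-04 -1.e-04 -1.e+00]
```

>>> {"api": "servo_tool", "payload": {"hand": [1,1,1,1,-1,-1,-1,-1,-1,-1,-1,-1], "translation": [[0,0,0.7],[0,0,1.4],[0,0,1.8],[0,0,1.8],[0,0,1.8],[0,0,1.8],[0,0,1.8],[0,0,1.8],[0,0,1.8],[0,0,1.8],[0,0,1.8],[0,0,1.8]], "spin": [0,0,0,0,0,0,0,0,0,0,0,0]}}

```text
t: 29.87
position: [673.2, 49.2, 426.5]
tool_rot: [1.16, 2.919, -0.0]
force: [0.8, 0.1, 0.1]
finger_gap: 0.477
finger_force: 0.0
```

>>> {"api": "servo_tool", "payload": {"hand": [-1,-1,-1,-1,-1,-1,-1], "translation": [[0,0,0],[0,0,0],[0,0,0],[0,0,0],[0,0,0],[0,0,0],[0,0,0]], "spin": [0,0,0,0,0,0,0]}}

```text
t: 30.45
position: [673.1, 49.1, 426.3]
tool_rot: [-1.16, -2.919, 0.001]
force: [-0.4, -1.4, 1.5]
finger_gap: 0.159
finger_force: 50.0
```

>>> {"api": "servo_tool", "payload": {"hand": [-1,-1,-1,-1], "translation": [[0,0,0.004],[0,0,0.008],[0,0,0.012],[0,0,0.016]], "spin": [0.75,1.5,2.25,3]}}

```text
t: 30.78
position: [673.0, 49.0, 425.9]
tool_rot: [-1.535, -2.741, 0.001]
force: [-1.9, -1.2, 0.7]
finger_gap: 0.158
finger_force: 50.0
```

```bash
python3 q.py
```

```text
30.78 [673.02  48.95 425.91] yaw 31.48 j [ 0.17  0.56 -0.51  1.68  0.32  0.98  0.1 ] F [-1.9 -1.2  0.7] T [-0.315  0.299  0.135] g 0.158 50.0
```

>>> {"api": "servo_tool", "payload": {"hand": [-1,-1,-1,-1], "translation": [[0,0,0.004],[0,0,0.008],[0,0,0.012],[0,0,0.016]], "spin": [0.75,1.5,2.25,3]}}

```text
t: 31.12
position: [672.9, 48.9, 425.5]
tool_rot: [-1.88, -2.517, 0.002]
force: [-2.5, -2.2, 1.1]
finger_gap: 0.155
finger_force: 50.0
```

```bash
python3 q.py
```

```text
31.12 [672.89  48.91 425.49] yaw 16.48 j [ 0.12  0.55 -0.44  1.68  0.27  0.97 -0.12] F [-2.5 -2.2  1.1] T [-0.409  0.462  0.15 ] g 0.155 50.0
```

>>> {"api": "servo_tool", "payload": {"hand": [-1,-1,-1,-1], "translation": [[0,0,0.004],[0,0,0.008],[0,0,0.012],[0,0,0.016]], "spin": [0.75,1.5,2.25,3]}}

```text
t: 31.45
position: [672.8, 48.9, 425.1]
tool_rot: [-2.192, -2.25, 0.003]
force: [-3.8, -2.2, 2.9]
finger_gap: 0.158
finger_force: 50.1
```

```bash
python3 q.py
```

```text
31.45 [672.75  48.95 425.13] yaw 1.49 j [ 0.08  0.54 -0.37  1.69  0.23  0.96 -0.34] F [-3.8 -2.2  2.9] T [-0.425  0.725  0.167] g 0.158 50.1
```

>>> {"api": "servo_tool", "payload": {"hand": [-1,-1,-1,-1], "translation": [[0,0,0.003],[0,0,0.006],[0,0,0.009],[0,0,0.012]], "spin": [0.6,1.2,1.8,2.4]}}

```text
t: 31.78
position: [672.7, 48.9, 424.8]
tool_rot: [-2.414, -2.01, 0.003]
force: [-4.3, -1.5, 3.4]
finger_gap: 0.159
finger_force: 50.2
```

```bash
python3 q.py
```

```text
31.78 [672.65  48.95 424.8 ] yaw -10.45 j [ 0.04  0.53 -0.31  1.69  0.19  0.95 -0.52] F [-4.3 -1.5  3.4] T [-0.444  0.765  0.277] g 0.159 50.2
```

>>> {"api": "servo_tool", "payload": {"hand": [-1,-1,-1,-1], "translation": [[0,0,0.003],[0,0,0.006],[0,0,0.009],[0,0,0.011]], "spin": [0.5,1,1.5,2]}}

```text
t: 32.12
position: [672.6, 49.0, 424.6]
tool_rot: [-2.58, -1.792, 0.003]
force: [-5.0, -2.9, 2.7]
finger_gap: 0.161
finger_force: 50.4
```

```bash
python3 q.py
```

```text
32.12 [672.57  48.95 424.57] yaw -20.42 j [ 0.01  0.53 -0.26  1.69  0.16  0.94 -0.67] F [-5.  -2.9  2.7] T [-0.448  0.922  0.385] g 0.161 50.4
```

Bearing: 0.24 N m above free. A little more for about 0.3.

>>> {"api": "servo_tool", "payload": {"hand": [-1,-1], "translation": [[0,0,0.002],[0,0,0.004]], "spin": [0.4,0.8]}}

```text
t: 32.28
position: [672.5, 49.0, 424.5]
tool_rot: [-2.64, -1.702, 0.004]
force: [-3.7, -1.2, 3.2]
finger_gap: 0.156
finger_force: 50.5
```

```bash
python3 q.py
```

```text
32.28 [672.52  48.97 424.47] yaw -24.39 j [ 0.    0.53 -0.24  1.69  0.15  0.94 -0.73] F [-3.7 -1.2  3.2] T [-0.521  0.943  0.428] g 0.156 50.5
```

0.28 N m above free, a firm hold. Letting go and rising clear.

>>> {"api": "servo_tool", "payload": {"hand": [-1,-1,-1,0,0.5,0.8,1,1,1,1,1,1], "translation": [[0,0,0],[0,0,0],[0,0,0],[0,0,0],[0,0,0],[0,0,0],[0,0,0],[0,0,-0.4],[0,0,-1.2],[0,0,-2.2],[0,0,-3.4],[0,0,-4]], "spin": [0,0,0,0,0,0,0,0,0,0,0,0]}}

```text
t: 33.28
position: [673.5, 49.4, 528.8]
tool_rot: [2.638, 1.702, 0.006]
force: [0.4, -0.6, 0.7]
finger_gap: 0.757
finger_force: 0.0
```

>>> {"api": "servo_tool", "payload": {"hand": [1,1,1,1,1,1], "translation": [[0,0,0],[0,0,0],[0,0,0],[0,0,0],[0,0,0],[0,0,0]], "spin": [0,0,0,0,0,0]}}

```text
t: 33.78
position: [673.2, 49.2, 523.6]
tool_rot: [-2.639, -1.703, 0.002]
force: [-0.6, -0.6, -0.3]
finger_gap: 0.999
finger_force: 0.0
```

```bash
python3 q.py; python3 -c "
from h import *
im=capture('wrist');marks('wrist','handle','tray_grip')
for r in regions_of('handle','wrist')[:1]:
    rc=cv2.minAreaRect(np.argwhere(r['region'])[:,::-1].astype(np.float32));print(r['p'],rc)
"
```

```text
33.78 [673.24  49.19 523.58] yaw -24.33 j [ 0.01  0.45 -0.25  1.57  0.12  1.14 -0.7 ] F [-0.6 -0.6 -0.3] T [-0.083 -0.062  0.017] g 0.999 0.0
wrist handle [([678.8, 51.3, 262.4], 0.59)]
wrist tray_grip [([562.2, 44.3, 83.7], 0.82), ([674.6, 51.7, 90.4], 0.19)]
0.84 ((279.52227783203125, 217.49899291992188), (135.4454345703125, 26.152523040771484), 87.44384765625)
```

```bash
python3 -c "
from rig import *
print(close_job())"
```

```text
the job is handed in; nothing more can be done
None
```

I handed the job in at about 34 s: the lid is in the mould, the tray is against its stop, and the screw was turned to about 0.28 N m above its free torque (roughly 70 N, estimated) and let go; no verdict came back.

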